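# Free the push-and-turn cap of the square fixer canister

## Robot

A 6-joint arm with a two-finger parallel gripper is mounted at the origin on the work surface. World frame = base frame: x ahead of the robot, y to its left, z up, the work surface at z = 0. Lengths are in m, angles in rad, forces in N, time in s.
With the tool pointing down it reaches from about 0.275 to 0.875 m from the base axis. Payload 12.5 kg.
Tool frame: the origin (TCP) lies between the finger pads; the fingertips stand 8 mm ahead of it and the grasp point (between the pads) lies 11 mm behind it; z points along the fingers, y is the line along which they close (so a half turn about z gives the same grasp; the last joint's range is limited). The gripper opens to 85 mm and grips with 20 to 120 N. Pads are 22 mm wide; open, the fingers measure 114 mm over their backs; the gripper's body (76 mm by 85 mm) begins 54 mm behind the grasp point. The pads swing forward as they close: fully open they stand 13 mm farther back than shut.
Start: joints at [-1.299, 0.351, 1.652, -0, 1.139, -0.085], TCP at [0.192, -0.515, 0.239] pointing down, gripper open.
Joint ranges: [-2.75, 2.75], [-0.79, 2.1], [0.01, 2.65], [-1.57, 4.71], [0.07, 3.14], [-2.87, 2.87]. Speed limits (rad/s): [2.22, 2.22, 2.79, 3.14, 3.14, 3.14].

## Interface

Orientations are given as a unit quaternion [x, y, z, w].
In Python, from bench import ctrl, optics gives the robot as it stands.
- The arm moves only by the shell command python3 -m jog 'ROWS' [FORCE]. ROWS is JSON, a list of rows, each an object of numbers: "tx", "ty", "tz": the shift along the tool's x, y, z in units of 0.75 m (1.0 is 0.75 m); "twist": the turn about the tool's z in units of 60 degrees (1.0 is 60 degrees); "jaw": the opening, from -1 (shut) to 1 (fully open), so that 0 is half open. In form: [{"tx": .., "ty": .., "tz": .., "twist": .., "jaw": ..}, ...]. A call has 1 to 20 rows; each row shifts and turns the commanded pose from where the row before left it, along the tool's axes as they then stand; what a row does not reach is not made up. A row lasts 1/12 s, in which the tool goes at most 41.7 mm and 7.16 degrees, less where a joint would pass 70% of its speed; a pose out of reach is approached as far as the arm can. A call with a number of a shift or a turn outside -1 to 1 is refused whole. A call with a gripper value outside its range is refused whole. The fingers move at their own pace and stop on an object; FORCE is the grip in N (left out, the last holds). Time passes only in rows, so rows that do not move let the fingers close. It gives the time, the measured TCP pose, the force, the opening and the grip force at its end, in the units of the state.
- ctrl.read_state(): the state, without advancing time (a new reading comes with each control period).
- optics.grab_frame(name): name is "side" or "top" or "wrist"; returns a dict with "image" (400x640x3 uint8, blue, green, red), "vertical_fov" (degrees; the focal length in pixels is half the picture's height over the tangent of half this angle, whatever the lens; pixels are square), "cx", "cy" (the principal point, pixels), "distortion" ([k1, k2, p1, p2, k3] as OpenCV has them; the pictures are not rectified), "camera_from_world" (4x4, takes a point from world to camera coordinates); the wrist camera has in their place "tool_from_camera" (4x4, takes a point from camera to tool coordinates, whose origin is the TCP and whose axes are the flange's). Camera axes: x right, y up, looking along -z (the intrinsics and any distortion apply to the point x, -y, -z); pixel columns grow to the right and rows downward; lengths in m; the calibration is good to about 2 mm. A picture is of the moment at which its call begins: read the wrist's pose just before it. There is no depth.
- ctrl.finish_job(): hands the job in; it is judged then, once.
The state is a dict: "time_s": time; "joint_positions": joint angles; "qvel": joint speeds; "joint_torque": joint torques, N m; "tcp_pos": TCP position; "tcp_rot": TCP orientation; "force": force on the tool from outside, world axes, zero at the start; "torque": the same for the moment, N m; "gripper_width": opening from 0.0 (shut) to 1.0 (fully open); "grip_force": force on a finger pad.
Only numpy, scipy, OpenCV 4.12 (cv2) and the standard library are available. Lean on these libraries where they do the work, as an engineer would, in place of code of your own. Each camera call takes 0.05 s, during which the arm holds its last target. There are 200 camera calls.

## Task

The dye table needs fixer from the square white canister. Push its sprung safety cap down, turn it anticlockwise (seen from above) about 60 degrees until it is clear of its two hooks, and let go, so that it stands raised on its spring. Leave the cap of the round canister alone.

Things in the scene. Friction and masses are not known exactly. Their poses are not given: they have to be found in the camera images.
- square_cap (a point): Middle, half-way up, of the round ribbed grip knob (40 across, 30 high) standing on the grey cap disc (64 across, 14 thick) of the square white canister (112 square, bolted down). On the turning axis, 15 mm above the disc, 173 above the table when shut. z up; x towards one of its two lugs; turns with the cap. Two hooks on the canister, 40-53 mm from the axis, 3 mm lower than the disc's top when shut.
- square_lift (a joint): Height of the square canister's cap, m: 0 shut under its hooks, negative pressed (stop -0.012), positive risen (stop +0.012). Spring pushes up 8 N at 0, 11 N at -0.008, 3 N at +0.012. It turns past the hooks only while pressed over 5 mm; 8 mm is good. A firm grip of the knob from above (about 40 N), at any yaw, carries both push and turn.
- square_turn (a joint): Turn of the square canister's cap, rad: 0 shut, growing anticlockwise seen from above, stop 1.45. Clear of the hooks from about 0.6; 1.05 is good. Let go there, it rises by its spring to lift +0.012. It turns with little friction and stays where left.
- round_cap_edge (a point): Bystander, leave it shut: the round white canister (116 across, bolted down) has an equal cap at equal height. This point lies on the rim of its disc, at the disc's top. x points outward: that cap's axis lies 32 mm from here towards -x of this frame; z up.
There are look-alikes about, which are no part of the job. What is shaped like the part that bears square_cap but black or blue is not meant.

How it is judged:
By the outcome, as a careful person would: the job done as asked, in the order asked, and still so for the second after the job is handed in, with the robot touching nothing.
It also fails if it takes over 32 s, if anything falls off the work surface, if the arm or the gripper's body presses on something with over 40 N, if the wrist force passes 120 N, or if a joint passes its speed limit or range.

## Working session

There is one attempt and no reset: what is moved stays moved. The work goes in short steps, Python scripts to look and compute and a shell command to move; the robot and the scene stay as the last step left them, time stands still between calls to the robot, and variables do not carry over. Pictures are saved under pics/ and viewed, at most 10 in all, crops included, and the job is handed in when it is done.

```bash
mkdir -p pics
cat > h.py <<'E'
import numpy as np, cv2
from bench import ctrl, optics
from scipy.spatial.transform import Rotation as R
def K(f):
    fl=200/np.tan(np.radians(f["vertical_fov"])/2)
    return np.array([[fl,0,f["cx"]],[0,fl,f["cy"]],[0,0,1.]])
def ray(f,uv,st=None):
    p=cv2.undistortPoints(np.array([[uv]],float),K(f),np.array(f["distortion"],float))[0,0]
    d=np.array([p[0],-p[1],-1.])
    if "camera_from_world" in f: T=np.linalg.inv(np.array(f["camera_from_world"]))
    else:
        W=np.eye(4);W[:3,:3]=R.from_quat(st["tcp_rot"]).as_matrix();W[:3,3]=st["tcp_pos"];T=W@np.array(f["tool_from_camera"])
    return T[:3,3],T[:3,:3]@d
def plane(f,uv,z,st=None):
    o,d=ray(f,uv,st);return o+d*(z-o[2])/d[2]
E
python3 - <<'E'
from h import *
for n in("top","side"):
    f=optics.grab_frame(n);cv2.imwrite(f"pics/{n}0.png",f["image"]);print(n,f["vertical_fov"],np.linalg.inv(np.array(f["camera_from_world"]))[:3,3])
print(ctrl.read_state())
E
```

```text
top 51.83694598475114 [0.36421041 0.00862934 0.88613308]
side 52.654933376808266 [0.32087445 0.54853721 0.81293337]
{'time_s': 0.1, 'joint_positions': array([-1.29858171e+00,  3.51183679e-01,  1.65236488e+00,  5.39139547e-06,
        1.13910771e+00, -8.46192732e-02]), 'qvel': array([ 3.42082053e-04, -2.50230636e-03, -3.62045890e-03, -3.08492669e-04,
       -2.55119703e-04,  6.99521787e-05]), 'joint_torque': array([-1.90118426e-04, -5.06832933e+01, -2.91876930e+01, -1.52943335e-04,
        2.67771400e-03,  1.84181779e-06]), 'tcp_pos': array([ 0.192056  , -0.5150642 ,  0.23880971]), 'tcp_rot': array([ 9.84125934e-01,  1.77470737e-01, -4.73719674e-05, -5.29697020e-04]), 'force': array([ 0.63434279,  0.30187628, -0.84936039]), 'torque': array([ 0.029813  , -0.00860619, -0.01670662]), 'grip_force': 0.0, 'gripper_width': 0.9999509660598406}
```

View pics/top0.png

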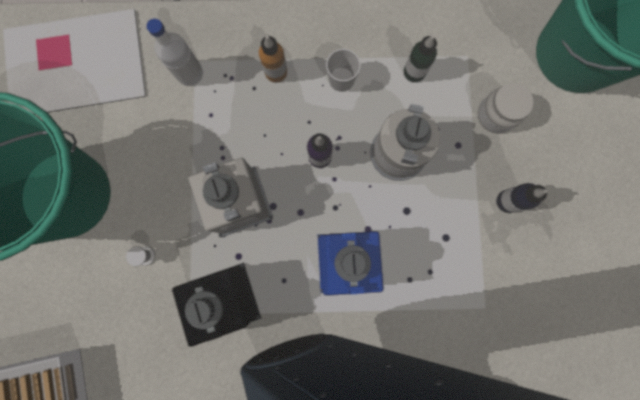

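View pics/side0.png

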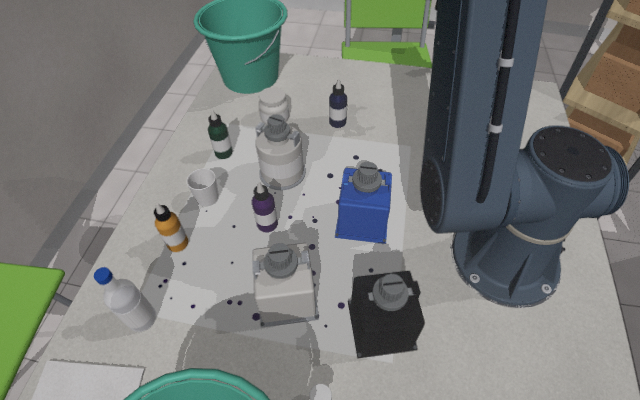

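The top view shows the white square canister with its knob near (220,187). In the side view that knob is near (281,258). The round canister is at (413,132) in the top view, with black and blue look-alikes nearby. I'll locate the knob.

Run:
```python
from h import *
f=optics.grab_frame("top");g=optics.grab_frame("side")
print(plane(f,(217,188),.188),plane(g,(280,256),.188),"round",plane(f,(415,132),.188))
print("disc lugs",plane(f,(211,169),.155),plane(f,(231,213),.155))
a=f["image"][140:250,160:300];b=g["image"][225:335,230:370]
cv2.imwrite("pics/c1.png",np.hstack([cv2.resize(x,None,fx=2.85,fy=2.85,interpolation=cv2.INTER_CUBIC) for x in(a,b)]))
s=ctrl.read_state();print(R.from_quat(s["tcp_rot"]).as_matrix().round(3))
```

```text
[0.47729655 0.18645281 0.188     ] [0.47196269 0.19742663 0.188     ] round [ 0.56894788 -0.1582393   0.188     ]
disc lugs [0.51760897 0.20606151 0.155     ] [0.43702215 0.16945663 0.155     ]
[[ 0.937  0.349 -0.   ]
 [ 0.349 -0.937  0.001]
 [ 0.    -0.001 -1.   ]]
```

View pics/c1.png

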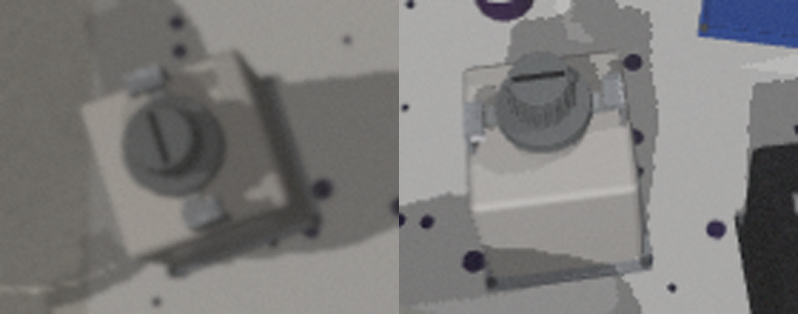

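```bash
python3 -m jog '[{"tx":0.034,"ty":-0.037,"tz":-0.02},{"tx":0.034,"ty":-0.037,"tz":-0.02},{"tx":0.034,"ty":-0.037,"tz":-0.02},{"tx":0.034,"ty":-0.037,"tz":-0.02},{"tx":0.034,"ty":-0.037},{"tx":0.034,"ty":-0.037},{"tx":0.034,"ty":-0.037},{"tx":0.034,"ty":-0.037},{"tx":0.034,"ty":-0.037},{"tx":0.034,"ty":-0.037},{"tx":0.034,"ty":-0.037},{"tx":0.034,"ty":-0.037},{"tx":0.034,"ty":-0.037},{"tx":0.034,"ty":-0.037},{"tx":0.034,"ty":-0.037},{"tx":0.034,"ty":-0.037},{"tx":0.034,"ty":-0.037},{"tx":0.034,"ty":-0.037},{"tx":0.034,"ty":-0.037},{"tx":0.034,"ty":-0.037}]'
python3 -m jog '[{"twist":0.105},{"twist":0.105},{"twist":0.105},{"twist":0.105},{}]'
python3 - <<'E'
from h import *
s=ctrl.read_state();f=optics.grab_frame("wrist");cv2.imwrite("pics/w1.png",f["image"])
print(s["tcp_pos"],R.from_quat(s["tcp_rot"]).as_matrix().round(3),s["joint_positions"])
print(np.array(f["tool_from_camera"]).round(3))
E
```

```text
[ 0.19207362 -0.51515969  0.23898402] [[ 0.937  0.349 -0.   ]
 [ 0.349 -0.937  0.001]
 [ 0.    -0.001 -1.   ]] [-1.29859083e+00  3.51000735e-01  1.65216998e+00 -1.04966521e-05
  1.13910919e+00 -8.45938061e-02]
[[ 0.     0.959  0.283  0.072]
 [ 1.    -0.    -0.    -0.001]
 [-0.     0.283 -0.959 -0.135]
 [ 0.     0.     0.     1.   ]]schema error: expected keys tx, ty, tz, twist, jaw
schema error: expected keys tx, ty, tz, twist, jaw
```

View pics/w1.png

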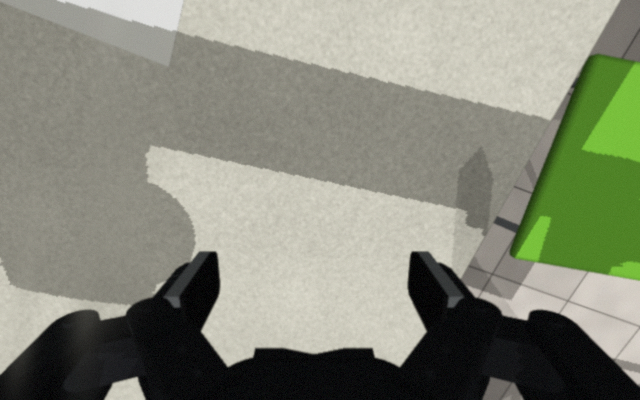

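The wrist picture shows only bare table, because the arm did not move: each row needs all its keys. I'll send it again.

```bash
python3 -m jog '[{"tx":0.034,"ty":-0.037,"tz":-0.02,"twist":0,"jaw":1},{"tx":0.034,"ty":-0.037,"tz":-0.02,"twist":0,"jaw":1},{"tx":0.034,"ty":-0.037,"tz":-0.02,"twist":0,"jaw":1},{"tx":0.034,"ty":-0.037,"tz":-0.02,"twist":0,"jaw":1},{"tx":0.034,"ty":-0.037,"tz":0,"twist":0,"jaw":1},{"tx":0.034,"ty":-0.037,"tz":0,"twist":0,"jaw":1},{"tx":0.034,"ty":-0.037,"tz":0,"twist":0,"jaw":1},{"tx":0.034,"ty":-0.037,"tz":0,"twist":0,"jaw":1},{"tx":0.034,"ty":-0.037,"tz":0,"twist":0,"jaw":1},{"tx":0.034,"ty":-0.037,"tz":0,"twist":0,"jaw":1},{"tx":0.034,"ty":-0.037,"tz":0,"twist":0,"jaw":1},{"tx":0.034,"ty":-0.037,"tz":0,"twist":0,"jaw":1},{"tx":0.034,"ty":-0.037,"tz":0,"twist":0,"jaw":1},{"tx":0.034,"ty":-0.037,"tz":0,"twist":0,"jaw":1},{"tx":0.034,"ty":-0.037,"tz":0,"twist":0,"jaw":1},{"tx":0.034,"ty":-0.037,"tz":0,"twist":0,"jaw":1},{"tx":0.034,"ty":-0.037,"tz":0,"twist":0,"jaw":1},{"tx":0.034,"ty":-0.037,"tz":0,"twist":0,"jaw":1},{"tx":0.034,"ty":-0.037,"tz":0,"twist":0,"jaw":1},{"tx":0.034,"ty":-0.037,"tz":0,"twist":0,"jaw":1}]' && python3 -m jog '[{"tx":0,"ty":0,"tz":0,"twist":0.105,"jaw":1},{"tx":0,"ty":0,"tz":0,"twist":0.105,"jaw":1},{"tx":0,"ty":0,"tz":0,"twist":0.105,"jaw":1},{"tx":0,"ty":0,"tz":0,"twist":0.105,"jaw":1},{"tx":0,"ty":0,"tz":0,"twist":0,"jaw":1}]'
python3 - <<'E'
from h import *
s=ctrl.read_state();f=optics.grab_frame("wrist");cv2.imwrite("pics/w2.png",f["image"])
print(s["tcp_pos"],R.from_quat(s["tcp_rot"]).as_matrix().round(3),s["joint_positions"])
E
```

```text
time_s: 1.92
tcp_pos: [0.4764, 0.1849, 0.2993]
tcp_rot: [0.984, 0.178, 0.0, 0.0]
force: [0.9, -1.5, -0.1]
gripper_width: 0.999
grip_force: 0.0
time_s: 2.33
tcp_pos: [0.4761, 0.1829, 0.2992]
tcp_rot: [0.999, -0.044, -0.0, 0.0]
force: [0.5, -0.4, -0.1]
gripper_width: 0.998
grip_force: 0.0
[0.47607677 0.18291599 0.29917015] [[ 0.996 -0.088 -0.   ]
 [-0.088 -0.996 -0.   ]
 [-0.     0.    -1.   ]] [ 2.75524915e-01  2.19322186e-01  1.67621013e+00 -3.36558974e-06
  1.24633514e+00  1.93411774e+00]
```

View pics/w2.png

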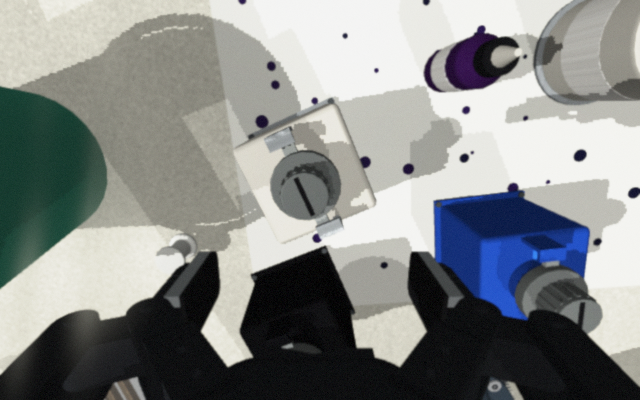

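Run:
```python
from h import *
s=ctrl.read_state();f=optics.grab_frame("wrist")
M=R.from_quat(s["tcp_rot"]).as_matrix()
k=plane(f,(303,197),.188,s);d=plane(f,(306,182),.158,s)
h1=plane(f,(281,140),.155,s);h2=plane(f,(329,224),.155,s)
print(k,d,h1,h2,(h1+h2)/2,"bucket",plane(f,(105,165),.2,s))
t=optics.grab_frame("top");g=optics.grab_frame("side")
print(plane(t,(215.4,189),.188),plane(g,(279.5,251.5),.188))
for p in(k,d,(h1+h2)/2):print((M.T@(p-s["tcp_pos"])/.75).round(4))
```

```text
[0.4762019  0.19227278 0.188     ] [0.48109204 0.19009049 0.158     ] [0.5191972 0.2084518 0.155    ] [0.43858944 0.17238587 0.155     ] [0.47889332 0.19041884 0.155     ] bucket [0.51592965 0.33464816 0.2       ]
[0.47562109 0.18916984 0.188     ] [0.47520112 0.18847869 0.188     ]
[-0.0008 -0.0125  0.1483]
[ 0.0059 -0.0102  0.1883]
[ 0.0029 -0.0104  0.1923]
```

```bash
python3 -m jog '[{"tx":0.001,"ty":-0.01,"tz":0.034,"twist":0,"jaw":1},{"tx":0,"ty":0,"tz":0.034,"twist":0,"jaw":1},{"tx":0,"ty":0,"tz":0.034,"twist":0,"jaw":1},{"tx":0,"ty":0,"tz":0.034,"twist":0,"jaw":1},{"tx":0,"ty":0,"tz":0.034,"twist":0,"jaw":1},{"tx":0,"ty":0,"tz":0,"twist":0,"jaw":1},{"tx":0,"ty":0,"tz":0,"twist":0,"jaw":1},{"tx":0,"ty":0,"tz":0,"twist":0,"jaw":1}]' 45
python3 - <<'E'
from h import *
s=ctrl.read_state();f=optics.grab_frame("wrist");cv2.imwrite("pics/w3.png",f["image"])
E
```

```text
time_s: 3.2
tcp_pos: [0.4782, 0.1904, 0.1732]
tcp_rot: [0.999, -0.041, 0.001, -0.0]
force: [-0.6, 1.0, -0.5]
gripper_width: 1.002
grip_force: 0.0
```

View pics/w3.png

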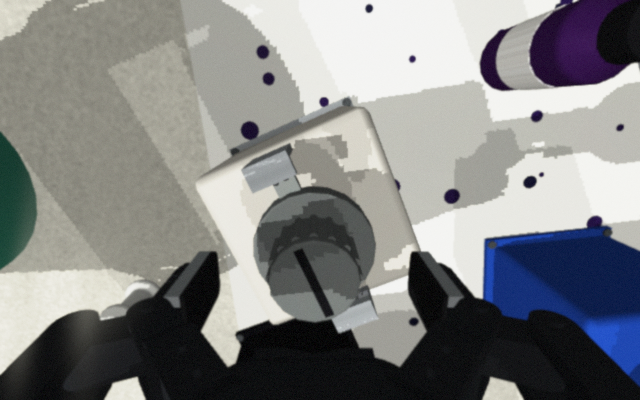

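The knob at (314,275) is centred between the fingers. I'll close on it.

```bash
python3 -m jog '[{"tx":0,"ty":0,"tz":0,"twist":0,"jaw":-1},{"tx":0,"ty":0,"tz":0,"twist":0,"jaw":-1},{"tx":0,"ty":0,"tz":0,"twist":0,"jaw":-1},{"tx":0,"ty":0,"tz":0,"twist":0,"jaw":-1},{"tx":0,"ty":0,"tz":0,"twist":0,"jaw":-1},{"tx":0,"ty":0,"tz":0,"twist":0,"jaw":-1},{"tx":0,"ty":0,"tz":0,"twist":0,"jaw":-1},{"tx":0,"ty":0,"tz":0,"twist":0,"jaw":-1},{"tx":0,"ty":0,"tz":0,"twist":0,"jaw":-1},{"tx":0,"ty":0,"tz":0,"twist":0,"jaw":-1}]' 45
```

```text
time_s: 4.08
tcp_pos: [0.4778, 0.1903, 0.1725]
tcp_rot: [0.999, -0.041, 0.0, -0.0]
force: [-0.9, -0.5, 6.3]
gripper_width: 0.45
grip_force: 46.0
```

```bash
python3 -m jog '[{"tx":0,"ty":0,"tz":0.003,"twist":0,"jaw":-1},{"tx":0,"ty":0,"tz":0.003,"twist":0,"jaw":-1},{"tx":0,"ty":0,"tz":0.003,"twist":0,"jaw":-1},{"tx":0,"ty":0,"tz":0.002,"twist":0,"jaw":-1},{"tx":0,"ty":0,"tz":0,"twist":0,"jaw":-1},{"tx":0,"ty":0,"tz":0,"twist":0,"jaw":-1}]' 45
```

```text
time_s: 4.58
tcp_pos: [0.4778, 0.1903, 0.1644]
tcp_rot: [0.999, -0.041, 0.0, -0.0]
force: [-2.4, -0.4, 10.1]
gripper_width: 0.452
grip_force: 46.4
```

```bash
python3 -m jog '[{"tx":0,"ty":0,"tz":0,"twist":-0.085,"jaw":-1},{"tx":0,"ty":0,"tz":0,"twist":-0.085,"jaw":-1},{"tx":0,"ty":0,"tz":0,"twist":-0.085,"jaw":-1},{"tx":0,"ty":0,"tz":0,"twist":-0.085,"jaw":-1},{"tx":0,"ty":0,"tz":0,"twist":-0.085,"jaw":-1},{"tx":0,"ty":0,"tz":0,"twist":-0.085,"jaw":-1},{"tx":0,"ty":0,"tz":0,"twist":-0.085,"jaw":-1},{"tx":0,"ty":0,"tz":0,"twist":-0.085,"jaw":-1},{"tx":0,"ty":0,"tz":0,"twist":-0.085,"jaw":-1},{"tx":0,"ty":0,"tz":0,"twist":-0.085,"jaw":-1},{"tx":0,"ty":0,"tz":0,"twist":-0.085,"jaw":-1},{"tx":0,"ty":0,"tz":0,"twist":-0.085,"jaw":-1},{"tx":0,"ty":0,"tz":0,"twist":0,"jaw":-1},{"tx":0,"ty":0,"tz":0,"twist":0,"jaw":-1}]' 45; python3 -c "
from h import *
s=ctrl.read_state();print(R.from_quat(s['tcp_rot']).as_matrix().round(3),s['torque'])
f=optics.grab_frame('wrist');cv2.imwrite('pics/w4.png',f['image'])"
```

```text
time_s: 5.75
tcp_pos: [0.4775, 0.1908, 0.1645]
tcp_rot: [0.881, 0.473, 0.0, -0.0]
force: [-5.2, 2.3, 10.5]
gripper_width: 0.452
grip_force: 46.6
[[ 0.552  0.834  0.   ]
 [ 0.834 -0.552  0.001]
 [ 0.001 -0.    -1.   ]] [0.53394082 0.90415277 0.07091444]
```

View pics/w4.png

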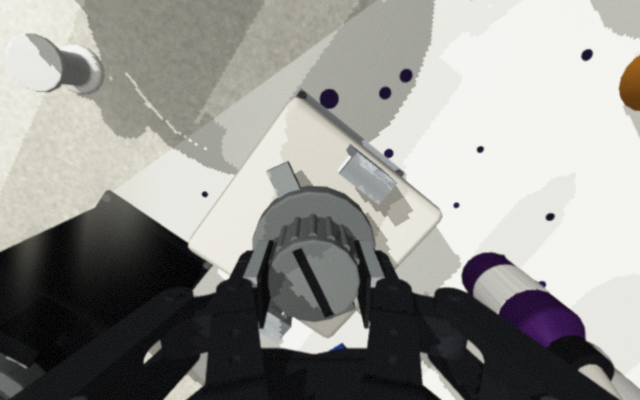

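The cap has turned about 61°: its lug at (283,178) is clear of the hook at (368,175). I'll let it rise in the grip, then release.

```bash
python3 -m jog '[{"tx":0,"ty":0,"tz":-0.006,"twist":0,"jaw":-1},{"tx":0,"ty":0,"tz":-0.006,"twist":0,"jaw":-1},{"tx":0,"ty":0,"tz":-0.006,"twist":0,"jaw":-1},{"tx":0,"ty":0,"tz":-0.006,"twist":0,"jaw":-1},{"tx":0,"ty":0,"tz":0,"twist":0,"jaw":-1},{"tx":0,"ty":0,"tz":0,"twist":0,"jaw":-1}]' 45 && python3 -m jog '[{"tx":0,"ty":0,"tz":0,"twist":0,"jaw":1},{"tx":0,"ty":0,"tz":0,"twist":0,"jaw":1},{"tx":0,"ty":0,"tz":0,"twist":0,"jaw":1},{"tx":0,"ty":0,"tz":0,"twist":0,"jaw":1},{"tx":0,"ty":0,"tz":0,"twist":0,"jaw":1},{"tx":0,"ty":0,"tz":0,"twist":0,"jaw":1},{"tx":0,"ty":0,"tz":0,"twist":0,"jaw":1},{"tx":0,"ty":0,"tz":0,"twist":0,"jaw":1},{"tx":0,"ty":0,"tz":0,"twist":0,"jaw":1},{"tx":0,"ty":0,"tz":0,"twist":0,"jaw":1}]'
```

```text
time_s: 6.3
tcp_pos: [0.4774, 0.1907, 0.182]
tcp_rot: [0.881, 0.473, 0.0, -0.0]
force: [-2.7, 4.2, 3.9]
gripper_width: 0.452
grip_force: 46.0
time_s: 7.13
tcp_pos: [0.4775, 0.1903, 0.1816]
tcp_rot: [0.881, 0.473, 0.0, 0.0]
force: [-0.9, -0.4, 1.0]
gripper_width: 1.0
grip_force: 0.0
```

```bash
python3 -m jog '[{"tx":0,"ty":0,"tz":-0.02,"twist":0,"jaw":1},{"tx":0,"ty":0,"tz":-0.03,"twist":0,"jaw":1},{"tx":0,"ty":0,"tz":-0.04,"twist":0,"jaw":1},{"tx":0,"ty":0,"tz":-0.05,"twist":0,"jaw":1},{"tx":0,"ty":0,"tz":-0.04,"twist":0,"jaw":1},{"tx":0,"ty":0,"tz":0,"twist":0,"jaw":1},{"tx":0,"ty":0,"tz":0,"twist":0,"jaw":1},{"tx":0,"ty":0,"tz":0,"twist":0,"jaw":1}]'; python3 -c "
from h import *
a=optics.grab_frame('wrist')['image'];b=optics.grab_frame('side')['image'][180:340,180:436]
cv2.imwrite('pics/w5.png',np.hstack([cv2.resize(a,(400,250)),cv2.resize(b,(400,250))]))"
```

```text
time_s: 7.8
tcp_pos: [0.4772, 0.1902, 0.3157]
tcp_rot: [0.881, 0.473, -0.001, -0.0]
force: [0.2, 0.1, -0.2]
gripper_width: 1.0
grip_force: 0.0
```

View pics/w5.png

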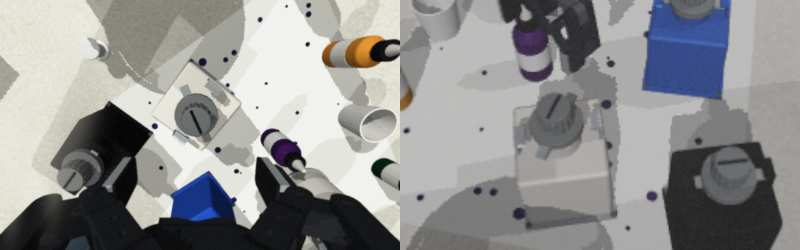

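The cap stands raised on its spring, turned clear of both hooks (knob at about (197,122) on the left, (558,122) on the right), and the gripper is clear. I'm handing in.

```bash
python3 -c "
from bench import ctrl
print(ctrl.finish_job())"
```

```text
the job is handed in; nothing more can be done
None
```

I pressed the square white canister's cap about 8 mm, turned it about 61° anticlockwise and let it go; the last pictures show it raised and clear of its hooks, I did not touch the round canister, and I handed the job in at about 8 s, with no verdict shown.

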